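Spent batteries through the flap of the collection box

ROBOT

A 7-joint arm with a two-finger parallel gripper is mounted at the origin on the work surface. World frame = base frame: x ahead of the robot, y to its left, z up, the work surface at z = 0. Lengths are in m, angles in rad, forces in N, time in s.
With the tool pointing down it reaches from about 0.35 to 0.9 m from the base axis. Payload 7.2 kg.
Tool frame: the origin (TCP) lies midway between the tips of the shut fingers; the grasp point (between the pads) lies grip_depth behind it (grip_depth is the distance from the TCP to the grasp point, in m); z points along the fingers, y is the direction in which the jaws open and shut (so a half turn about z gives the same grasp; the last joint's range is limited). The gripper opens to 88 mm and grips with 3 to 60 N. Pads are 20 mm wide; open, the fingers measure 115 mm over their backs; the gripper's body (75 mm by 178 mm) begins 61 mm behind the grasp point.
Start: joints at [1.162, 0.411, -0.013, 1.596, 0.006, 1.134, -0.082], TCP at [0.209, -0.589, 0.194] pointing down, gripper open.
Joint ranges: [-2.95, 2.95], [-0.29, 1.99], [-1.47, 1.44], [0.14, 2.54], [-1.03, 4.17], [0.13, 1.85], [-2.86, 2.86]. Speed limits (rad/s): [2.39, 2.39, 3.01, 3.01, 3.14, 3.14, 3.14].

INTERFACE

Orientations are given as a unit quaternion [x, y, z, w].
In Python, from station import * gives the robot as it stands.
- The arm moves only by the shell command python3 -m pendant 'ROWS' [FORCE]. ROWS is JSON, a list of rows, each a list of 3 entries, a list of its own where there are three numbers: the turn, a rotation vector about the tool's x, y, z in degrees, then the shift along the tool's x, y, z in mm, then the opening, from -1 (shut) to 1 (fully open). In form: [[[wx, wy, wz], [tx, ty, tz], claw], ...]. A call has 1 to 12 rows; each row is the pose to reach, as a shift and turn from the pose commanded when the call began, along the tool's axes at that moment; what a row does not reach only later rows make up. A row lasts 1/8 s, in which the tool goes at most 62.5 mm and 10.7 degrees, less where a joint would pass 70% of its speed; a pose out of reach is approached as far as the arm can. A call with a gripper value outside its range is refused whole. The fingers move at their own pace and stop on an object; FORCE is the grip in N (left out, the last holds). Time passes only in rows, so rows that repeat a pose let the fingers close. It gives the time, the measured TCP pose, the force and the opening at its end, in the units of the state.
- sense(): the state, without advancing time (a new reading comes with each control period).
- get_image(name): name is "side" or "top"; returns the picture (400x640x3 uint8, blue, green, red); there is no depth.
- get_calibration(name): a dict with "mtx" (3x3 intrinsics, pixels), "k1" (the pictures are not rectified: a ray, as slopes to the right and down, at radius r is drawn at 1 + k1 r^2 times it, then the intrinsics apply), "cam_to_world" (4x4, takes a point from camera to world coordinates). Camera axes: x right, y up, looking along -z (the intrinsics and any distortion apply to the point x, -y, -z); pixel columns grow to the right and rows downward; lengths in m; the calibration is good to about 2 mm. A picture is of the moment at which its call begins. get_calibration takes no time and is no camera call.
- sign_off(): hands the job in, once; it reports no verdict.
Trained networks look in the newest picture that a camera, given by its name, has taken for a name from the list of things; names that differ only in an ending like _2 or _b are one class to them, and where a whole thing is asked for, a point or a joint stands for the part that bears it (a point fixed in the world has none). Each returns a list of dicts, best first, with "conf" (0 to 1); they miss things now and then, are a little off and sometimes report something else, mostly with a low value. They report only what shows in the picture. A call takes as long as a camera call. They do not tell look-alikes from the thing itself.
- spot_in(name, camera): "rect" ([left, top, width, height] in pixels, round what is visible of it).
- silhouettes(name, camera): "region" (400x640 bool, what is visible of it) and "rect" ([left, top, width, height] in pixels, round what is visible of it).
The state is a dict: "time": time; "joints": joint angles; "joint_vel": joint speeds; "joint_efforts": joint torques, N m; "tcp_pos": TCP position; "tool_rot": TCP orientation; "contact_force": force on the tool from outside, world axes, zero at the start; "wrist_torque": the same for the moment, N m; "width": opening from 0.0 (shut) to 1.0 (fully open).
Only numpy, scipy, OpenCV 4.12 (cv2) and the standard library are available. Lean on these libraries where they do the work, as an engineer would, in place of code of your own. Each camera call takes 0.05 s, during which the arm holds its last target. There are 200 camera calls.

TASK

Three spent batteries are lying about on the TV console: the small block battery in the glass bowl, the big round cell standing between the steel cup and the ceramic ball, and the flat black battery pack lying in front of the game controller. Push each of them down through the sprung flap of the grey battery collection box, so that all three end up inside and the flap has closed again behind them. Leave the bowl, the cup and the ball standing where they are.

Things in the scene. Friction and masses are not known exactly. Their poses are not given: they have to be found in the camera images.
- box: Fixed battery collection box: hollow grey plastic bin 170 (x) x 150 (y) mm, walls 4 mm; its floor falls 35 degrees to the back. Origin: centre of underside; x to its back, z up. The rear 50 mm of the top is level, 205 mm high; from there the top slopes down 20 degrees to the front (-x), 161 mm high. Its only opening is in the slope, filled by the flap: y -55 to +55, in plan x -54 to +35 mm.
- flap (a joint): Steel flap 95 x 106 x 3 mm, 50 g, hinged on its upper (rear) edge along box y. 0: shut, in the slope. Opens inward only: front edge swings down, value grows; plumb at 1.22, stop 1.3. A spring (0.12 N m shut, +0.03 per rad) shuts it. Press a battery in until its underside is some 65 mm below the hinge, then let go: it slides off the steep flap; it shuts as the fingers leave.
- flap_hinge (a point): Middle of the flap's hinge line, on the box at box x = +35, y = 0, z = 205 mm; axes as the box's.
- flap_entry (a point): Point in the closed flap's plane at box x = -18, y = 0, z = 186 mm: a good place to press a battery down. Fingers that close along the box's y, with the battery between them, have 55 mm of opening to either side; along the box's x there are 36 mm to the front edge of the opening and 53 mm to the hinge.
- block: Spent block battery, a box 48.5 (x) x 26.5 (y) x 17.5 (z) mm of 45 g with two snap terminals on its +x end, lying flat in the bowl, any yaw. Origin: centre of its underside, z up.
- block_mid (a point): Centre of the block battery.
- cell: Spent large round cell, 34 mm diameter, 61 mm tall with its small terminal nub (body 59.5 mm), 140 g, standing upright on the console. Origin: centre of its underside, z up.
- cell_mid (a point): Centre of the round cell, 30 mm above its underside.
- pack: Spent controller battery pack, flat black box 54 (x) x 36 (y) x 18 (z) mm, 70 g, lying flat on the console in front of the controller, brass contacts on its +x end. Origin: centre of its underside, z up.
- pack_mid (a point): Centre of the battery pack.
- bowl: Glass bowl, 600 g, loose, 50 mm high; outer radius 56 mm at the foot, 83 mm at the rim. Its inner floor is flat, 6 mm above the console, about 50 mm in radius; 28 mm above the console the inner radius is 71 mm, at the rim 78 mm. Origin: centre of its underside.
- cup: Stainless steel cup, open, rim radius 34 mm, 85 mm high, 160 g, loose, upright. Origin: centre of its underside. The gap to the round cell is 11 to 25 mm.
- ball: White ceramic ball of 35 mm radius with a small flat foot, 66 mm high, 220 g, loose. Origin: centre of its foot. The gap to the round cell is 10 to 25 mm.
- bookend: Fixed steel bookend, upright plate 90 mm wide, 120 high at x = -66 mm, foot plate 2 mm thick from x = -67 to +23, with a blue game controller 160 mm wide leaning on its +x side, fixed too. All within x -70 to +35, y -82 to +82 mm, height 120. Origin on the console, z up. The pack lies beyond, at x +66 to +78 mm, turned up to 0.5 rad from the bookend's axes.
Things that resemble listed ones, but are neither listed nor needed, are in the scene too. What is shaped like the cell but purple is not meant. What is shaped like the block but pink is not meant.

How it is judged:
At the end, for the whole second after the job is handed in: All three batteries are inside the collection box (centres within its walls, below 110 mm); flap shut within 0.06 rad; bowl, cup and ball upright within 0.2 rad and less than 30 mm from their starts (x of block_mid in the frame of box between -0.083 and 0.083 m and y of block_mid in the frame of box between -0.073 and 0.073 m and z of each of block_mid, cell_mid, pack_mid in the frame of box below 0.11 m and x of cell_mid in the frame of box between -0.083 and 0.083 m and y of cell_mid in the frame of box between -0.073 and 0.073 m and x of pack_mid in the frame of box between -0.083 and 0.083 m and y of pack_mid in the frame of box between -0.073 and 0.073 m and value of joint flap below 0.06 rad and distance of each of bowl, cup, ball from where it was at the start of the episode below 0.03 m and angle between each of bowl, cup, ball's own z axis and vertical below 0.2 rad); the robot touches nothing.
It fails at once if the glass bowl is pushed away by more than 50 mm or tipped over (distance of bowl from where it was at the start of the episode above 0.05 m or angle between bowl's own z axis and vertical above 0.5 rad).
It fails at once if the steel cup or the ceramic ball is pushed away by more than 50 mm or tipped over (distance of any of cup, ball from where it was at the start of the episode above 0.05 m or angle between any of cup, ball's own z axis and vertical above 0.5 rad).
It also fails if it takes over 70 s, if anything falls off the work surface, if the arm or the gripper's body presses on something with over 40 N, if the wrist force passes 120 N, or if a joint passes its speed limit or range.

## Working session

There is one attempt and no reset: what is moved stays moved. The work goes in short steps, Python scripts to look and compute and a shell command to move; the robot and the scene stay as the last step left them, time stands still between calls to the robot, and variables do not carry over. Pictures are saved under pics/ and viewed, about 8 in all and at most 12, crops included, and the job is handed in when it is done.

```bash
mkdir -p pics; ls
python3 - <<'E'
from station import *
import cv2,numpy as np
for c in ("side","top"):
    im=get_image(c); cv2.imwrite(f"pics/{c}0.png",im)
    k=get_calibration(c); print(c,k["mtx"],k["k1"],np.round(k["cam_to_world"],3))
s=sense(); print({k:np.round(v,3) for k,v in s.items()})
E
```

```text
pics
side [[476.41275831   0.         319.52465393]
 [  0.         476.41275831 204.64345084]
 [  0.           0.           1.        ]] -0.03506693948087354 [[ 0.96   0.178 -0.216  0.256]
 [-0.279  0.544 -0.792 -0.91 ]
 [-0.024  0.82   0.572  0.798]
 [ 0.     0.     0.     1.   ]]
top [[458.81476096   0.         321.9348907 ]
 [  0.         458.81476096 195.40299336]
 [  0.           0.           1.        ]] 0.009304341616137336 [[-0.022  0.987 -0.157  0.336]
 [-1.    -0.019  0.018  0.038]
 [ 0.015  0.158  0.987  1.281]
 [ 0.     0.     0.     1.   ]]
{'time': np.float64(0.1), 'joints': array([ 1.162,  0.412, -0.013,  1.597,  0.006,  1.134, -0.082]), 'joint_vel': array([ 0.001, -0.001,  0.   , -0.   ,  0.   , -0.001, -0.001]), 'joint_efforts': array([ 3.0000e-03, -5.8910e+01,  6.4400e-01, -2.9171e+01, -5.4000e-02,
        1.5000e-02,  0.0000e+00]), 'tcp_pos': array([ 0.209, -0.589,  0.193]), 'tool_rot': array([ 0.986,  0.17 , -0.   , -0.001]), 'contact_force': array([-0.246, -0.396, -0.557]), 'wrist_torque': array([-0.023,  0.033,  0.004]), 'width': np.float64(1.0)}
```

View pics/side0.png

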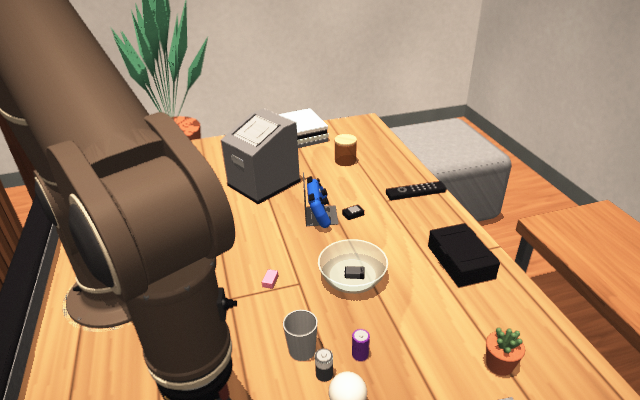

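View pics/top0.png

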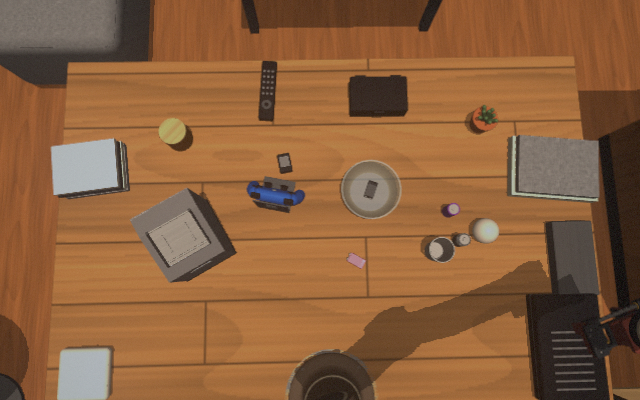

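```bash
cat > h.py <<'E'
import station as S, numpy as np, cv2
def ray(c,px):
    k=S.get_calibration(c); T=np.array(k["cam_to_world"]); K=np.array(k["mtx"])
    d=(np.atleast_2d(px)-K[:2,2])/[K[0,0],K[1,1]]
    u=d.copy()
    for _ in range(8): u=d/(1+k["k1"]*(u**2).sum(1,keepdims=True))
    return T[:3,3],np.c_[u[:,0],-u[:,1],-np.ones(len(u))]@T[:3,:3].T
def at(c,px,z):
    o,v=ray(c,px); return o+v*((z-o[2])/v[:,2])[:,None]
def proj(c,P):
    k=S.get_calibration(c); T=np.array(k["cam_to_world"]); K=np.array(k["mtx"])
    q=(np.atleast_2d(P)-T[:3,3])@T[:3,:3]; u=np.c_[q[:,0],-q[:,1]]/-q[:,2:]
    u=u*(1+k["k1"]*(u**2).sum(1,keepdims=True)); return u*[K[0,0],K[1,1]]+K[:2,2]
E
python3 - <<'E'
import station as S
print([n for n in dir(S) if not n.startswith('__')], getattr(S,'grip_depth',None))
for c in("side","top"):
    for n in("box","flap","block","cell","pack","bowl","cup","ball","bookend"):
        print(c,n,[(round(d["conf"],2),[round(x) for x in d["rect"]]) for d in S.spot_in(n,c)][:3])
E
```

```text
['IKError', 'get_calibration', 'get_image', 'grip_depth', 'sense', 'sign_off', 'silhouettes', 'spot_in'] 0.0187
side box [(0.95, [219, 105, 82, 99])]
side flap [(0.64, [235, 118, 39, 24])]
side block [(0.61, [344, 264, 20, 16]), (0.61, [260, 269, 19, 20])]
side cell [(0.87, [354, 334, 20, 24]), (0.65, [312, 348, 21, 35])]
side pack [(0.48, [342, 207, 19, 13])]
side bowl [(0.72, [319, 236, 67, 56]), (0.43, [312, 348, 22, 34]), (0.3, [343, 204, 16, 14])]
side cup [(0.59, [281, 307, 34, 56])]
side ball [(0.66, [330, 372, 36, 28])]
side bookend [(0.71, [222, 110, 81, 95]), (0.39, [340, 204, 22, 14])]
top box [(0.67, [134, 186, 100, 95])]
top flap [(0.67, [423, 236, 38, 27]), (0.59, [147, 211, 63, 57])]
top block [(0.75, [347, 255, 16, 12]), (0.61, [361, 178, 17, 23])]
top cell [(0.75, [440, 204, 19, 15]), (0.49, [453, 232, 16, 17])]
top pack [(0.82, [277, 152, 15, 19])]
top bowl [(0.77, [340, 159, 58, 62])]
top cup [(0.63, [421, 237, 34, 27]), (0.23, [453, 233, 16, 16])]
top ball [(0.61, [473, 219, 24, 23])]
top bookend [(0.59, [244, 174, 59, 42]), (0.56, [340, 159, 59, 61]), (0.33, [130, 186, 102, 98])]
```

Candidates: block = dark in bowl top(370,189) vs pink (356,260), which I reject. Cell = grey top(462,240) between cup (441,250) and ball (485,231), vs purple (452,210), also rejected. Pack = (285,162) in front of the controller; the remote (267,90) and black case (378,95) aren't it. Next I fit poses by projecting the known shapes onto the masks.

```bash
cat > fit.py <<'E'
from h import *
from scipy.optimize import minimize
def boxpts(a,b,c,z0=0): return np.array([[x,y,z] for x in(-a/2,a/2) for y in(-b/2,b/2) for z in(z0,z0+c)])
def cyl(r,h): t=np.linspace(0,2*np.pi,24); return np.array([[r*np.cos(q),r*np.sin(q),z] for q in t for z in(0,h)])
def bx():
    return np.array([[x,y,z] for y in(-.075,.075) for x,z in((-.085,0),(.085,0),(.085,.205),(.035,.205),(-.085,.161))])
def hullmask(c,P):
    m=np.zeros((1600,2560),np.uint8); q=cv2.convexHull((proj(c,P)*4+1.5).astype(np.float32))
    cv2.fillConvexPoly(m,np.round(q).astype(int),255); return cv2.resize(m,(640,400),interpolation=cv2.INTER_AREA)/255.
def fit(pts,masks,x0,z0=0,yaws=(0,)):
    best=None
    def cost(p):
        c,s=np.cos(p[2]),np.sin(p[2]); P=pts@np.array([[c,s,0],[-s,c,0],[0,0,1]])+[p[0],p[1],z0]
        t=0
        for cam,m in masks.items():
            h=hullmask(cam,P); t+=np.abs(h-m).sum()/max(m.sum(),1)
        return t
    for y in yaws:
        r=minimize(cost,[*x0,y],method="Nelder-Mead",options=dict(initial_simplex=[[*x0,y],[x0[0]+.02,x0[1],y],[x0[0],x0[1]+.02,y],[*x0,y+.3]],xatol=2e-4,fatol=1e-3))
        if best is None or r.fun<best.fun: best=r
    return best.x,best.fun
def mask(n,c,near,tries=2):
    for _ in range(tries):
        ds=[d for d in S.silhouettes(n,c) if np.hypot(d["rect"][0]+d["rect"][2]/2-near[0],d["rect"][1]+d["rect"][3]/2-near[1])<12]
        if ds: return ds[0]["region"].astype(float)
E
python3 - <<'E'
from fit import *
for c in("side","top"): S.get_image(c)
Y=np.arange(0,3.1,.5)
def go(n,pts,ps,pt,z,h,yaws,cams=("side","top")):
    near=dict(side=ps,top=pt)
    M={c:mask(n,c,near[c]) for c in cams}; M={c:m for c,m in M.items() if m is not None}
    x0=at("top",pt,z+h)[0,:2]
    print(n,list(M),"x0",x0.round(3),"side guess",at("side",ps,z+h)[0].round(3))
    print("   both",np.round(fit(pts,M,x0,z,yaws)[0],3), *[(c,np.round(np.r_[fit(pts,{c:M[c]},x0,z,yaws)],3) if 0 else [np.round(v,3) for v in fit(pts,{c:M[c]},x0,z,yaws)]) for c in M])
go("box",bx(),(260,154),(184,234),0,.1,np.arange(0,6.2,.8))
go("block",boxpts(.0485,.0265,.0175),(354,272),(370,189),.006,.009,Y)
go("pack",boxpts(.054,.036,.018),(352,213),(285,162),0,.009,Y)
go("cell",cyl(.017,.06),(323,365),(462,240),0,.03,(0,))
go("cup",cyl(.034,.085),(300,335),(440,250),0,.045,(0,))
for n,p,z in(("bowl",(370,189),.03),("ball",(485,231),.035)):
    m=mask(n,"top",p); q=np.argwhere(m>0)[:,::-1]; print(n,at("top",q.min(0)/2+q.max(0)/2,z).round(3))
E
```

```text
box ['side', 'top'] x0 [0.431 0.371] side guess [0.423 0.373 0.1  ]
   both [0.422 0.363 0.514] ('side', [array([0.423, 0.365, 0.514]), np.float64(0.015)]) ('top', [array([0.422, 0.363, 0.516]), np.float64(0.017)])
block ['side', 'top'] x0 [ 0.553 -0.121] side guess [ 0.552 -0.121  0.015]
   both [ 0.552 -0.121  2.752] ('side', [array([ 0.552, -0.121,  2.779]), np.float64(0.128)]) ('top', [array([ 0.551, -0.121,  2.729]), np.float64(0.12)])
pack ['side', 'top'] x0 [0.636 0.117] side guess [0.63  0.115 0.009]
   both [0.634 0.12  0.244] ('side', [array([0.634, 0.12 , 0.291]), np.float64(0.119)]) ('top', [array([0.634, 0.12 , 0.242]), np.float64(0.165)])
cell ['side', 'top'] x0 [ 0.404 -0.365] side guess [ 0.403 -0.362  0.03 ]
   both [ 0.405 -0.362  0.061] ('side', [array([ 0.406, -0.36 ,  0.103]), np.float64(0.134)]) ('top', [array([ 0.405, -0.362,  0.056]), np.float64(0.074)])
cup ['side', 'top'] x0 [ 0.378 -0.299] side guess [ 0.377 -0.291  0.045]
   both [ 0.378 -0.294  0.175] ('side', [array([ 0.379, -0.288,  0.165]), np.float64(0.174)]) ('top', [array([ 0.378, -0.297,  0.584]), np.float64(0.14)])
bowl [[ 0.55  -0.119  0.03 ]]
ball [[ 0.429 -0.429  0.035]]
```

Run:
```python
import cv2,numpy as np
a=cv2.imread("pics/top0.png")
f=lambda x,y,w,h,s:cv2.resize(a[y:y+h,x:x+w],None,fx=s,fy=s,interpolation=cv2.INTER_CUBIC)
A=f(260,140,130,75,3); B=f(410,190,100,75,4)[:, :]
C=f(125,180,120,105,3); D=cv2.resize(cv2.imread("pics/side0.png")[300:400,270:400],None,fx=3,fy=3)
o=np.zeros((630,800,3),np.uint8)[:600]
o[:225,:390]=A;o[:300,400:800]=B;o[230:545,:360]=C;o[300:600,400:790]=D
cv2.imwrite("pics/crop1.png",o)
```

```text
(no output)
```

View pics/crop1.png

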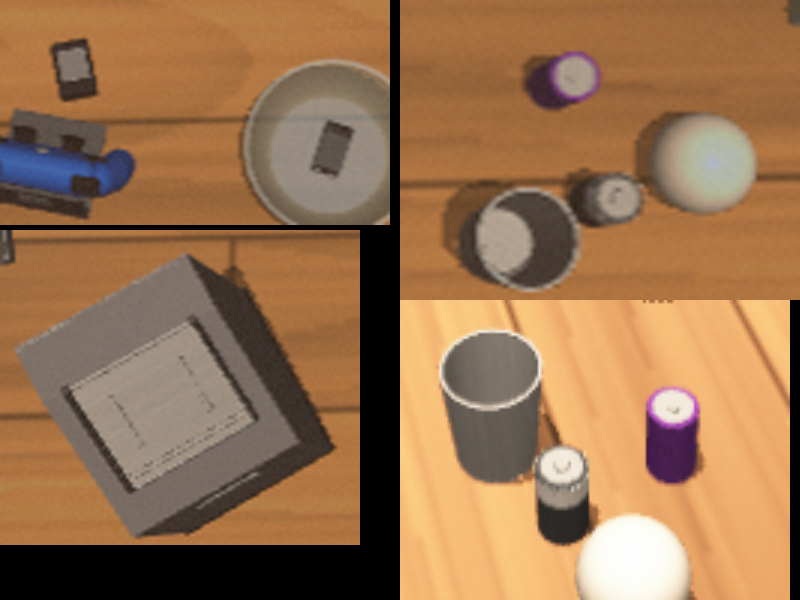

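The crop shows the grey cell between cup and ball (top 462,240; purple one at 452,209). It also shows the dark block in the bowl, the pack beside the controller, and the box front to the lower right, which agrees with the fitted yaw of 0.514.

```bash
cat > go.py <<'E'
import sys,json; from h import *
from scipy.spatial.transform import Rotation as R
def tool(a,tilt=0): # yaw of tool x (deg); tilt about tool y (deg)
    a=np.radians(a); return R.from_matrix(np.array([[np.cos(a),np.sin(a),0],[np.sin(a),-np.cos(a),0],[0,0,-1]]).T.T)*R.from_euler('y',tilt,degrees=True)
def rel(cur,p,a,tilt=0,ref=None):
    p0,r0=cur; r1=tool(a,tilt)
    return np.round(np.degrees((r0.inv()*r1).as_rotvec()),1).tolist(),np.round(1000*r0.inv().apply(np.array(p)-p0),0).tolist()
def cur(): s=S.sense(); return np.array(s["tcp_pos"]),R.from_quat(s["tool_rot"])
def nom(p,a,tilt=0): return np.array(p),tool(a,tilt)
E
python3 - <<'E'
from go import *
print("purple",at("top",(452,209),.06),at("side",(361,338),.06))
print("now a",cur()[1].as_matrix().round(3).tolist())
print(rel(cur(),[.405,-.362,.2],111))
print(rel(nom([.405,-.362,.2],111),[.405,-.362,.021],111))
E
```

```text
purple [[ 0.48627799 -0.33398435  0.06      ]] [[ 0.48533023 -0.34568261  0.06      ]]
now a [[0.942, 0.334, 0.0], [0.334, -0.942, -0.0], [-0.0, 0.0, -1.0]]
([0.0, 0.0, -91.5], [261.0, -148.0, -6.0])
([0.0, 0.0, 0.0], [0.0, 0.0, 179.0])
```

```bash
python3 -m pendant '[[[0,0,-91.5],[261,-148,-6],0.4],[[0,0,-91.5],[261,-148,-6],0.4],[[0,0,-91.5],[261,-148,-6],0.4],[[0,0,-91.5],[261,-148,-6],0.4],[[0,0,-91.5],[261,-148,-6],0.4],[[0,0,-91.5],[261,-148,-6],0.4],[[0,0,-91.5],[261,-148,-6],0.4],[[0,0,-91.5],[261,-148,-6],0.4],[[0,0,-91.5],[261,-148,-6],0.4],[[0,0,-91.5],[261,-148,-6],0.4]]' 25
python3 - <<'E'
from go import *
print(rel(cur(),[.405,-.362,.2],111), S.sense()["joints"])
im=S.get_image("side")
cv2.imwrite("pics/s1.png",cv2.resize(im[200:400,200:480],None,fx=2.5,fy=2.5))
E
```

```text
time: 2.95
tcp_pos: [0.4054, -0.3624, 0.2002]
tool_rot: [0.567, 0.824, 0.0, 0.0]
contact_force: [0.7, -0.1, -0.3]
width: 0.7
([0.0, 0.0, -0.0], [1.0, -0.0, 0.0]) [ 0.98231495  0.30118445 -0.42383808  1.76511189  0.13695713  1.10423925
  0.87960773]
```

View pics/s1.png

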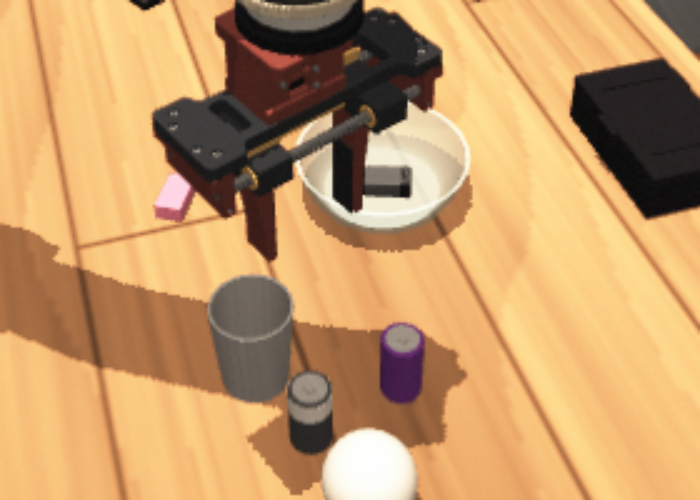

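The gripper is above the cell, jaws across the cup–ball line, and clear of everything. Descending.

```bash
python3 -m pendant '[[[0,0,0],[0,0,60],0.4],[[0,0,0],[0,0,115],0.4],[[0,0,0],[0,0,150],0.4],[[0,0,0],[0,0,178],0.4],[[0,0,0],[0,0,178],0.4],[[0,0,0],[0,0,178],-1],[[0,0,0],[0,0,178],-1],[[0,0,0],[0,0,178],-1],[[0,0,0],[0,0,178],-1],[[0,0,0],[0,0,170],-1],[[0,0,0],[0,0,150],-1],[[0,0,0],[0,0,110],-1]]' 25
python3 - <<'E'
from go import *
print(rel(cur(),[.405,-.362,.33],111)); print(rel(nom([.405,-.362,.33],111),[.406,.354,.33],209.5)); print(S.sense()["width"]*88)
E
```

```text
time: 4.5
tcp_pos: [0.4043, -0.3613, 0.0898]
tool_rot: [0.566, 0.824, 0.0, -0.002]
contact_force: [0.7, -0.7, -1.9]
width: 0.375
([-0.1, -0.2, 0.0], [-0.0, 0.0, -240.0])
([0.0, 0.0, -98.5], [668.0, 258.0, 0.0])
33.01917494856144
```

```bash
python3 -m pendant '[[[0,0,0],[0,0,-60],-1],[[0,0,0],[0,0,-120],-1],[[0,0,-10],[0,0,-180],-1],[[0,0,-20],[50,20,-240],-1],[[0,0,-30],[110,42,-240],-1],[[0,0,-40],[167,64,-240],-1],[[0,0,-50],[225,87,-240],-1],[[0,0,-60],[284,110,-240],-1],[[0,0,-70],[342,132,-240],-1],[[0,0,-80],[400,155,-240],-1],[[0,0,-90],[460,178,-240],-1],[[0,0,-98.5],[518,200,-240],-1]]'
python3 - <<'E'
from go import *
print(rel(cur(),[.406,.354,.30],209.5)); print(S.sense()["width"]*88)
E
```

```text
time: 6.0
tcp_pos: [0.4055, 0.1801, 0.3306]
tool_rot: [-0.257, 0.966, -0.001, 0.001]
contact_force: [1.0, -0.3, -1.4]
width: 0.379
([-0.1, 0.0, 0.3], [-87.0, 151.0, 30.0])
33.3137374441227
```

```bash
python3 -m pendant '[[[0,0,0],[-30,52,0],-1],[[0,0,0],[-60,104,10],-1],[[0,0,0],[-87,151,30],-1],[[0,0,0],[-87,151,30],-1],[[0,0,0],[-87,151,30],-1]]'
python3 - <<'E'
from go import *
print(rel(cur(),[.406,.354,.155],209.5)); 
a=S.get_image("side")[30:230,180:360];b=S.get_image("top")[150:310,80:260]
cv2.imwrite("pics/s2.png",np.vstack([cv2.resize(a,(520,580))[:340],cv2.resize(b,(520,462))])[:, :] [:600] if 0 else np.hstack([cv2.resize(a,(400,444)),cv2.copyMakeBorder(cv2.resize(b,(400,356)),0,88,0,0,0)]))
E
```

```text
time: 6.62
tcp_pos: [0.4071, 0.3525, 0.3]
tool_rot: [-0.255, 0.967, -0.0, -0.0]
contact_force: [0.5, 0.1, -1.1]
width: 0.376
([-0.0, -0.1, 0.1], [0.0, 2.0, 145.0])
```

View pics/s2.png

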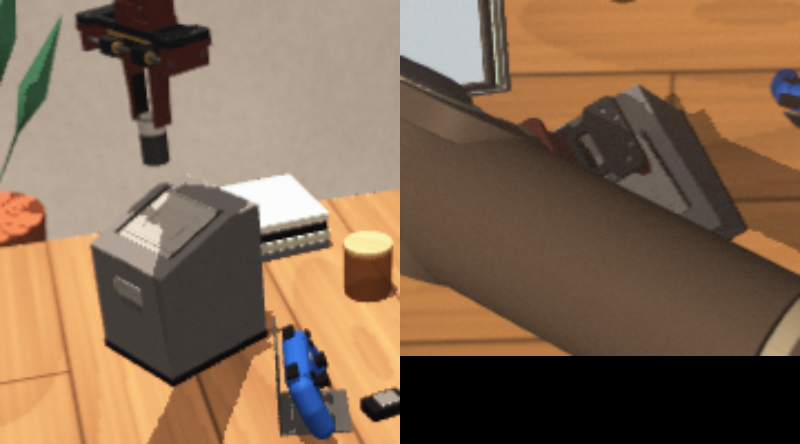

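```bash
python3 -m pendant '[[[0,0,0],[0,2,50],-1],[[0,0,0],[0,2,90],-1],[[0,0,0],[0,2,120],-1],[[0,0,0],[0,2,140],-1],[[0,0,0],[0,2,152],-1],[[0,0,0],[0,2,152],-1],[[0,0,0],[0,2,152],0.3],[[0,0,0],[0,2,152],0.3],[[0,0,0],[0,2,152],0.3],[[0,0,0],[0,2,152],0.3]]'
python3 - <<'E'
from go import *
cv2.imwrite("pics/s3.png",cv2.resize(S.get_image("side")[60:220,180:360],None,fx=3,fy=3))
E
```

```text
time: 7.98
tcp_pos: [0.4066, 0.355, 0.1487]
tool_rot: [-0.255, 0.967, 0.0, 0.0]
contact_force: [-1.4, 0.2, 2.7]
width: 0.646
```

View pics/s3.png

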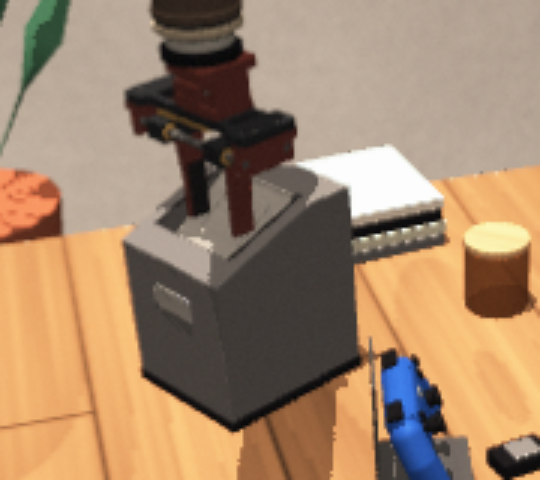

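The cell is through and the flap rests on the fingertips. Lifting out and computing the block approach.

```bash
python3 - <<'E'
from go import *
c=cur()
print(rel(c,[.406,.354,.28],209.5),rel(c,[.551,-.121,.20],157.5))
E
python3 -m pendant '[[[0,0,0],[0,0,-40],0.3],[[0,0,0],[0,0,-90],0.3],[[0,0,0],[0,0,-135],0.3]]'
python3 - <<'E'
from go import *
print(rel(cur(),[.551,-.121,.20],157.5))
E
```

```text
([0.0, 0.0, 0.0], [1.0, -0.0, -131.0]) ([0.0, 0.0, 52.0], [109.0, -485.0, -52.0])
time: 8.4
tcp_pos: [0.4066, 0.3542, 0.2847]
tool_rot: [-0.255, 0.967, -0.0, 0.0]
contact_force: [1.5, -0.2, 0.4]
width: 0.648
([-0.0, 0.0, 52.0], [109.0, -485.0, 85.0])
```

```bash
python3 -m pendant '[[[0,0,8],[12,-55,0],0.06],[[0,0,16],[24,-110,0],0.06],[[0,0,24],[37,-165,20],0.06],[[0,0,32],[49,-220,40],0.06],[[0,0,40],[61,-275,60],0.06],[[0,0,48],[74,-330,80],0.06],[[0,0,52],[86,-385,85],0.06],[[0,0,52],[98,-440,85],0.06],[[0,0,52],[109,-485,85],0.06],[[0,0,52],[109,-485,85],0.06],[[0,0,52],[109,-485,85],0.06]]' 15
python3 - <<'E'
from go import *
print(rel(cur(),[.551,-.121,.009],157.5),S.sense()["width"]*88)
a=S.get_image("side");b=S.get_image("top")[100:300,100:500]
cv2.imwrite("pics/s4.png",np.vstack([cv2.resize(a[60:310,180:430],(600,600))[200:],cv2.resize(b,(600,300))[:200]]))
E
```

```text
time: 9.78
tcp_pos: [0.5505, -0.1206, 0.1979]
tool_rot: [0.195, 0.981, 0.0, -0.0]
contact_force: [0.3, 0.5, -0.5]
width: 0.528
([0.0, -0.0, 0.0], [-1.0, -0.0, 189.0]) 46.49513104165832
```

View pics/s4.png

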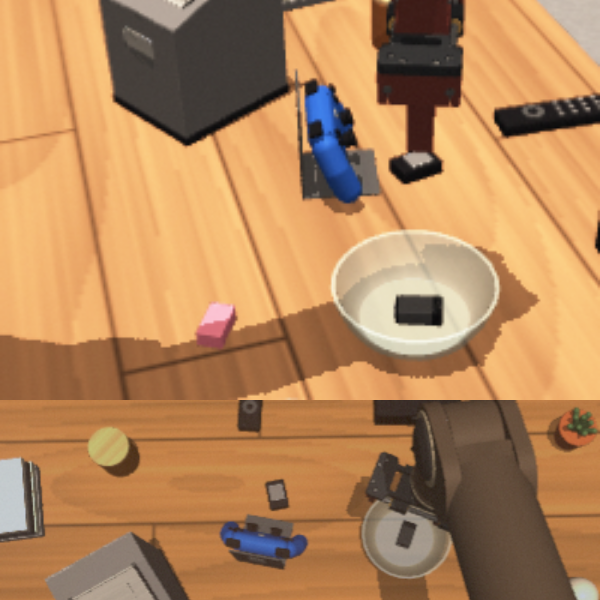

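Gripper is over the bowl and the block is still at its place. Descending, gripping, lifting.

```bash
python3 -m pendant '[[[0,0,0],[0,0,60],0.06],[[0,0,0],[0,0,115],0.06],[[0,0,0],[0,0,155],0.06],[[0,0,0],[0,0,178],0.06],[[0,0,0],[0,0,188],0.06],[[0,0,0],[0,0,188],0.06],[[0,0,0],[0,0,188],-1],[[0,0,0],[0,0,188],-1],[[0,0,0],[0,0,188],-1],[[0,0,0],[0,0,180],-1],[[0,0,0],[0,0,150],-1],[[0,0,0],[0,0,110],-1]]' 20
python3 - <<'E'
from go import *
print(rel(cur(),[.551,-.121,.25],157.5),S.sense()["width"]*88)
print(rel(cur(),[.406,.354,.27],209.5))
E
```

```text
time: 11.38
tcp_pos: [0.5501, -0.1211, 0.0888]
tool_rot: [0.195, 0.981, 0.0, -0.001]
contact_force: [1.7, -0.3, 0.7]
width: 0.006
([0.0, -0.1, 0.0], [-1.0, 0.0, -161.0]) 0.5712486139280429
([0.0, -0.1, -52.0], [315.0, 384.0, -181.0])
```

Missed: the fingers closed empty. Back up and look.

```bash
python3 -m pendant '[[[0,0,0],[0,0,-50],0.06],[[0,0,0],[0,0,-110],0.06],[[0,0,0],[0,0,-110],0.06],[[0,0,0],[0,0,-110],0.06]]' 20
python3 - <<'E'
from fit import *
a=S.get_image("side");b=S.get_image("top")
cv2.imwrite("pics/s5.png",np.hstack([cv2.resize(a[230:300,310:400],None,fx=4,fy=4),cv2.resize(b[150:220,330:410],None,fx=4,fy=4)]))
for c,p in(("side",(354,272)),("top",(370,189))):
    for n in("block","bowl"): print(c,n,[(round(d["conf"],2),[round(x) for x in d["rect"]]) for d in S.spot_in(n,c)][:3])
    m=mask("block",c,p)
    if m is not None: print(fit(boxpts(.0485,.0265,.0175),{c:m},(.551,-.121),.006,np.arange(0,3,.5)))
E
```

```text
time: 11.88
tcp_pos: [0.5504, -0.1216, 0.1981]
tool_rot: [0.195, 0.981, -0.0, 0.0]
contact_force: [0.1, -0.4, -0.8]
width: 0.42
side block [(0.83, [343, 267, 21, 13]), (0.69, [261, 269, 15, 18]), (0.55, [340, 207, 23, 14])]
side bowl [(0.75, [317, 238, 71, 56])]
(array([ 0.55176291, -0.12060535,  2.82291916]), np.float64(0.09011888219854872))
top block [(0.66, [363, 179, 14, 18]), (0.44, [349, 255, 16, 14])]
top bowl [(0.59, [339, 166, 60, 55])]
(array([ 0.55111743, -0.11885999,  2.70228809]), np.float64(0.4607843137254901))
```

View pics/s5.png

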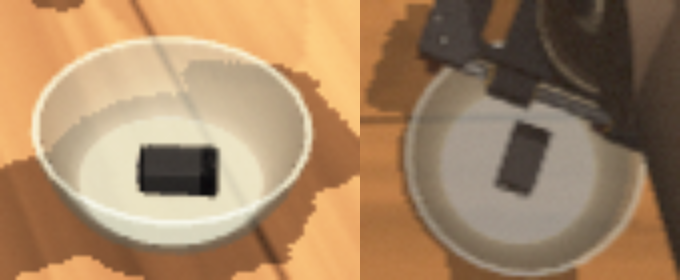

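```bash
python3 -m pendant '[[[0,0,0],[0,0,60],0.06],[[0,0,0],[0,0,115],0.06],[[0,0,0],[0,0,155],0.06],[[0,0,0],[0,0,180],0.06],[[0,0,0],[0,0,189],0.06],[[0,0,0],[0,0,190],0.06],[[0,0,0],[0,0,190],0.06]]'
python3 -m pendant '[[[0,0,0],[0,0,0],-1],[[0,0,0],[0,0,0],-1],[[0,0,0],[0,0,0],-1],[[0,0,0],[0,0,0],-1]]' 40
```

```text
time: 13.15
tcp_pos: [0.5516, -0.1214, 0.0092]
tool_rot: [0.195, 0.981, -0.0, 0.001]
contact_force: [1.0, -0.4, -0.2]
width: 0.532
time: 13.65
tcp_pos: [0.5508, -0.1214, 0.0083]
tool_rot: [0.195, 0.981, -0.0, 0.0]
contact_force: [0.2, 0.3, 0.2]
width: 0.113
```

Run:
```python
from fit import *
a=S.get_image("side");b=S.get_image("top")
P=np.array([[.5508,-.1214,.0083],[.551,-.121,.0235]]); print(proj("side",P),proj("top",P),S.sense()["width"]*88)
cv2.imwrite("pics/s6.png",np.hstack([cv2.resize(a[200:300,300:410],None,fx=4,fy=4),cv2.resize(b[150:250,330:420],None,fx=4,fy=4)]))
```

```text
[[353.64662442 274.25818175]
 [353.78240758 269.4251275 ]] [[369.96407696 190.12164444]
 [370.46511812 189.13135723]] 2.372192502413586
```

View pics/s6.png

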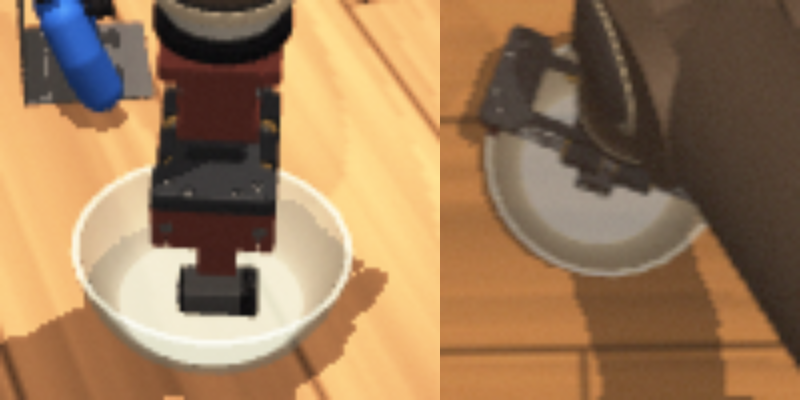

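Run:
```python
from go import *
from fit import *
print("s1 TCP",proj("side",[[.4054,-.3624,.2002]]), "seen mid ~ (322,293)")
s=S.sense(); p=np.array(s["tcp_pos"]); r=R.from_quat(s["tool_rot"]); print(p,s["width"]*88,s["contact_force"])
for o in([0,0,0],[0,.0135,0],[0,-.0135,0],[0,.0135,-.02],[0,-.0135,-.02],[0,.0,-.06],[0,.06,-.09],[0,-.06,-.09]): print(o,[proj(c,p+r.apply(o)).round(0).tolist()[0] for c in("side","top")])
a=cv2.imread("pics/s6.png")
# reddish pixels in finger column of side crop
h=cv2.cvtColor(a,cv2.COLOR_BGR2HSV)
for col in(200,216,230,245): print(col/4+300,[tuple(a[y,col]) for y in range(236,325,8)])
for c,q in(("side",(354,272)),("top",(370,189))):
    for d in S.silhouettes("block",c): print(c,round(d["conf"],2),np.round(d["rect"]))
```

```text
s1 TCP [[322.34070246 302.52176164]] seen mid ~ (322,293)
[ 0.55072195 -0.12132618  0.00813195] 2.372192502413586 [-0.08541553 -0.49494801  0.28920391]
[0, 0, 0] [[354.0, 274.0], [370.0, 190.0]]
[0, 0.0135, 0] [[354.0, 270.0], [365.0, 188.0]]
[0, -0.0135, 0] [[353.0, 278.0], [374.0, 192.0]]
[0, 0.0135, -0.02] [[354.0, 264.0], [366.0, 187.0]]
[0, -0.0135, -0.02] [[353.0, 272.0], [375.0, 191.0]]
[0, 0.0, -0.06] [[354.0, 255.0], [373.0, 186.0]]
[0, 0.06, -0.09] [[356.0, 229.0], [353.0, 176.0]]
[0, -0.06, -0.09] [[353.0, 263.0], [395.0, 193.0]]
350.0 [(np.uint8(25), np.uint8(31), np.uint8(67)), (np.uint8(27), np.uint8(32), np.uint8(69)), (np.uint8(43), np.uint8(51), np.uint8(86)), (np.uint8(43), np.uint8(52), np.uint8(86)), (np.uint8(31), np.uint8(37), np.uint8(70)), (np.uint8(53), np.uint8(57), np.uint8(69)), (np.uint8(60), np.uint8(64), np.uint8(69)), (np.uint8(63), np.uint8(66), np.uint8(71)), (np.uint8(42), np.uint8(44), np.uint8(47)), (np.uint8(40), np.uint8(42), np.uint8(44)), (np.uint8(164), np.uint8(185), np.uint8(193)), (np.uint8(212), np.uint8(236), np.uint8(243))]
354.0 [(np.u
[... 1074 characters left out ...]
25 [(np.uint8(24), np.uint8(30), np.uint8(67)), (np.uint8(26), np.uint8(31), np.uint8(68)), (np.uint8(132), np.uint8(151), np.uint8(169)), (np.uint8(205), np.uint8(231), np.uint8(237)), (np.uint8(68), np.uint8(78), np.uint8(85)), (np.uint8(22), np.uint8(22), np.uint8(24)), (np.uint8(30), np.uint8(32), np.uint8(35)), (np.uint8(31), np.uint8(32), np.uint8(34)), (np.uint8(12), np.uint8(12), np.uint8(14)), (np.uint8(15), np.uint8(14), np.uint8(17)), (np.uint8(134), np.uint8(151), np.uint8(156)), (np.uint8(212), np.uint8(237), np.uint8(243))]
side 0.61 [260. 271.  15.  16.]
side 0.49 [341. 268.  24.   9.]
top 0.56 [363. 192.  11.   7.]
top 0.45 [348. 256.  16.   9.]
top 0.42 [276. 152.  16.  23.]
```

Run:
```python
from go import *
def f(c,p,a,off,lab): 
    r=tool(a); print(lab,*[proj(c,np.array(p)+dz+r.apply(o)).round(0).tolist()[0] for o in off for dz in([0,0,0],[0,0,.02],[0,.025,0])])
print("order: nominal, z+20, y+25")
f("side",[.4054,-.3624,.2002],111,[[0,.037,0],[0,-.037,0]],"s1 seen (306,302),(341,284)")
f("side",[.4066,.355,.1487],209.5,[[0,.034,0],[0,-.034,0]],"s3 seen (260,138),(246,131)")
f("top",[.5508,-.1214,.0083],157.5,[[.0375,.089,-.085],[-.0375,.089,-.085],[.0375,.089,-.12],[-.0375,.089,-.12]],"s6 top left end of body seen (341..357,156..182)")
f("side",[.5508,-.1214,.0083],157.5,[[.0375,-.089,-.085],[-.0375,-.089,-.085]],"s6 side near bottom corners of body seen (338,262),(369,262)")
```

```text
order: nominal, z+20, y+25
s1 seen (306,302),(341,284) [339.0, 293.0] [339.0, 284.0] [335.0, 283.0] [305.0, 313.0] [304.0, 304.0] [301.0, 302.0]
s3 seen (260,138),(246,131) [247.0, 140.0] [246.0, 134.0] [246.0, 136.0] [262.0, 147.0] [261.0, 141.0] [260.0, 143.0]
s6 top left end of body seen (341..357,156..182) [337.0, 186.0] [338.0, 184.0] [328.0, 186.0] [347.0, 160.0] [348.0, 158.0] [338.0, 160.0] [338.0, 183.0] [338.0, 182.0] [328.0, 183.0] [348.0, 157.0] [349.0, 155.0] [339.0, 157.0]
s6 side near bottom corners of body seen (338,262),(369,262) [335.0, 273.0] [335.0, 266.0] [331.0, 265.0] [370.0, 275.0] [370.0, 268.0] [366.0, 267.0]
```

The fingers appear about 20–25 mm higher than the reported TCP in every view. They closed above the block, so I open and lower in small steps, watching the force.

```bash
python3 -m pendant '[[[0,0,0],[0,0,-3],0.06],[[0,0,0],[0,0,-3],0.06],[[0,0,0],[0,0,-3],0.06],[[0,0,0],[0,0,-3],0.06],[[0,0,0],[0,0,-3],0.06],[[0,0,0],[0,0,4],0.06],[[0,0,0],[0,0,10],0.06],[[0,0,0],[0,0,14],0.06],[[0,0,0],[0,0,14],0.06]]' 20
python3 -m pendant '[[[0,0,0],[0,0,1],0.06],[[0,0,0],[0,0,2],0.06],[[0,0,0],[0,0,2],0.06]]'
python3 -m pendant '[[[0,0,0],[0,0,1],0.06],[[0,0,0],[0,0,2],0.06],[[0,0,0],[0,0,2],0.06]]'
```

```text
time: 14.98
tcp_pos: [0.5504, -0.1212, -0.0064]
tool_rot: [0.195, 0.981, 0.0, -0.0]
contact_force: [-0.3, -0.5, 0.0]
width: 0.531
time: 15.35
tcp_pos: [0.5508, -0.1214, -0.0078]
tool_rot: [0.195, 0.981, -0.0, 0.0]
contact_force: [0.2, 0.4, 0.7]
width: 0.53
time: 15.72
tcp_pos: [0.5507, -0.1214, -0.0099]
tool_rot: [0.195, 0.981, -0.0, -0.0]
contact_force: [0.0, 0.4, 0.6]
width: 0.527
```

```bash
python3 -m pendant '[[[0,0,0],[0,0,1],0.06],[[0,0,0],[0,0,2],0.06],[[0,0,0],[0,0,2],0.06]]'
python3 -m pendant '[[[0,0,0],[0,0,0],-1],[[0,0,0],[0,0,0],-1],[[0,0,0],[0,0,0],-1],[[0,0,0],[0,0,0],-1],[[0,0,0],[0,0,0],-1]]' 20
```

```text
time: 16.1
tcp_pos: [0.5507, -0.1213, -0.012]
tool_rot: [0.195, 0.981, -0.0, -0.0]
contact_force: [-0.3, -0.6, -0.3]
width: 0.53
time: 16.73
tcp_pos: [0.5508, -0.1214, -0.0118]
tool_rot: [0.195, 0.981, -0.0, 0.0]
contact_force: [0.6, -0.4, 0.4]
width: 0.301
```

Gripped at 26.5 mm, which is the block's width. Lift and travel.

```bash
python3 -m pendant '[[[0,0,0],[0,0,-10],-1],[[0,0,0],[0,0,-40],-1],[[0,0,0],[0,0,-90],-1],[[0,0,0],[0,0,-145],-1],[[0,0,0],[0,0,-200],-1],[[0,0,-8],[0,0,-260],-1],[[0,0,-16],[35,43,-280],-1],[[0,0,-24],[70,86,-280],-1],[[0,0,-32],[105,128,-280],-1],[[0,0,-40],[140,171,-280],-1],[[0,0,-48],[175,214,-280],-1],[[0,0,-52],[210,256,-280],-1]]'
python3 - <<'E'
from go import *
print(rel(cur(),[.406,.354,.27],209.5),S.sense()["width"]*88)
E
```

```text
time: 18.23
tcp_pos: [0.4537, 0.197, 0.2689]
tool_rot: [-0.256, 0.967, -0.0, 0.0]
contact_force: [-0.0, -1.0, -1.2]
width: 0.307
([-0.1, 0.0, 0.2], [-36.0, 160.0, -1.0]) 26.987094608819934
```

```bash
python3 -m pendant '[[[0,0,0],[-12,55,0],-1],[[0,0,0],[-24,108,0],-1],[[0,0,0],[-36,160,0],-1],[[0,0,0],[-36,160,0],-1],[[0,0,0],[-36,160,50],-1],[[0,0,0],[-36,160,90],-1],[[0,0,0],[-36,160,120],-1],[[0,0,0],[-36,160,140],-1],[[0,0,0],[-36,160,152],-1],[[0,0,0],[-36,160,153],-1]]'
python3 - <<'E'
from go import *
print(rel(cur(),[.406,.354,.117],209.5),S.sense()["width"]*88)
E
```

```text
time: 19.48
tcp_pos: [0.4069, 0.3518, 0.1148]
tool_rot: [-0.255, 0.967, -0.0, -0.001]
contact_force: [-1.2, -1.2, -1.5]
width: 0.297
([-0.0, -0.1, 0.0], [-0.0, 2.0, -2.0]) 26.1497703703682
```

```bash
python3 -m pendant '[[[0,0,0],[0,0,0],0.1],[[0,0,0],[0,0,0],0.1],[[0,0,0],[0,0,0],0.1],[[0,0,0],[0,0,0],0.1],[[0,0,0],[0,0,0],0.1],[[0,0,0],[0,0,-40],0.1],[[0,0,0],[0,0,-90],0.1],[[0,0,0],[0,0,-150],0.1],[[0,0,0],[0,0,-150],0.1]]' 25
python3 - <<'E'
from fit import *
a=S.get_image("side");b=S.get_image("top")
print(S.sense()["width"]*88)
cv2.imwrite("pics/s7.png",np.hstack([cv2.resize(a[60:240,200:380],(540,540)),cv2.resize(b[140:320,260:340],(240,540))]))
for n,c,p in(("pack","side",(352,213)),("pack","top",(285,162))):
    m=mask(n,c,p)
    if m is not None: print(c,fit(boxpts(.054,.036,.018),{c:m},(.634,.12),0,np.arange(0,3,.5)))
print([(round(d["conf"],2),np.round(d["rect"]).tolist()) for d in S.spot_in("block","side")])
E
```

```text
time: 20.6
tcp_pos: [0.4085, 0.3544, 0.2693]
tool_rot: [-0.255, 0.967, 0.001, 0.003]
contact_force: [0.0, 0.3, -0.7]
width: 0.552
48.39253241167355
side (array([0.63198549, 0.12033878, 3.34936494]), np.float64(0.09328627450980392))
top (array([0.63371096, 0.1207226 , 0.1852684 ]), np.float64(0.14192668371696504))
[(0.71, [331.0, 373.0, 34.0, 27.0]), (0.47, [258.0, 270.0, 19.0, 18.0])]
```

View pics/s7.png

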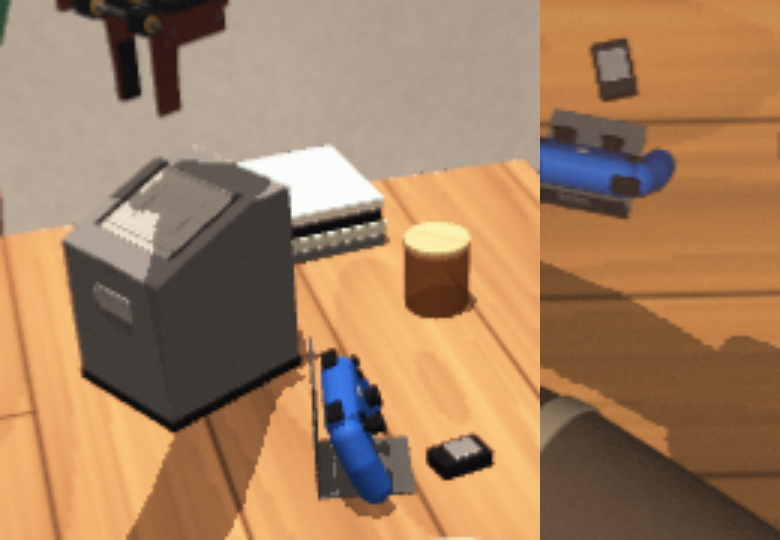

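Block is inside and the flap is shut; the pack lies undisturbed. I grip it with the gripper body leaned 15° away from the controller.

Run:
```python
from go import *
p,r=np.array([.4085,.3544,.2693]),tool(209.5)
for L in(.015,.02,.025,.03): print(L,[proj("side",p+r.apply([0,s*.031,-L])).round(1).tolist()[0] for s in(1,-1)],"seen far(243,93) near(256,98)")
a=192.5
tip=np.array([.633,.120,0])
for h in(.13,.03,.01):
    t=tool(a,15); print(h,rel(cur(),tip+[0,0,h]+t.apply([0,0,.02]),a,15))
t=tool(a,15);P=tip+[0,0,.13]+t.apply([0,0,.02]);print(P, t.apply([0,0,1]))
print("down 100mm in that tool frame:",1000*t.inv().apply([0,0,-.1]))
```

```text
0.015 [[243.1, 97.0], [257.1, 102.7]] seen far(243,93) near(256,98)
0.02 [[242.9, 95.3], [256.9, 101.0]] seen far(243,93) near(256,98)
0.025 [[242.7, 93.7], [256.7, 99.2]] seen far(243,93) near(256,98)
0.03 [[242.5, 92.0], [256.5, 97.5]] seen far(243,93) near(256,98)
0.13 ([-2.3, 14.8, 16.9], [-78.0, -311.0, 153.0])
0.03 ([-2.3, 14.8, 16.9], [-78.0, -311.0, 253.0])
0.01 ([-2.3, 14.8, 16.9], [-78.0, -311.0, 273.0])
[0.62794632 0.11887963 0.11068148] [-0.252684   -0.05601869 -0.96592583]
down 100mm in that tool frame: [-2.58819045e+01 -3.46944695e-16  9.65925826e+01]
```

```bash
python3 -m pendant '[[[0,0,5],[-12,-48,0],0.2],[[0,0,10],[-24,-96,0],0.2],[[-1,5,15],[-36,-144,0],0.2],[[-2.3,12,16.9],[-48,-192,30],0.2],[[-2.3,14.8,16.9],[-60,-240,60],0.2],[[-2.3,14.8,16.9],[-70,-280,100],0.2],[[-2.3,14.8,16.9],[-78,-311,153],0.2],[[-2.3,14.8,16.9],[-78,-311,153],0.2],[[-2.3,14.8,16.9],[-78,-311,153],0.2],[[-2.3,14.8,16.9],[-78,-311,153],0.2]]' 25
python3 - <<'E'
from go import *
t=tool(192.5,15)
for h in(.02,.005): print(rel(cur(),np.array([.633,.12,h])+t.apply([0,0,.022]),192.5,15))
print(S.sense()["width"]*88,S.sense()["contact_force"])
S.get_image("top");S.get_image("side")
for c in("side","top"):print([(round(d["conf"],2),np.round(d["rect"]).tolist()) for d in S.spot_in("pack",c)])
E
```

```text
time: 22.1
tcp_pos: [0.6281, 0.1223, 0.114]
tool_rot: [-0.109, 0.986, -0.013, -0.128]
contact_force: [0.7, 0.5, -0.2]
width: 0.6
([0.1, 0.2, 0.2], [-28.0, -4.0, 112.0])
([0.1, 0.2, 0.2], [-32.0, -4.0, 126.0])
52.81691209461689 [ 0.68896936  0.50248472 -0.24383719]
[(0.52, [341.0, 205.0, 22.0, 15.0])]
[(0.58, [276.0, 153.0, 16.0, 18.0])]
```

```bash
python3 -m pendant '[[[0,0,0],[-8,-4,30],0.2],[[0,0,0],[-16,-4,62],0.2],[[0,0,0],[-24,-4,94],0.2],[[0,0,0],[-28,-4,112],0.2],[[0,0,0],[-30,-4,119],0.2],[[0,0,0],[-30,-4,119],0.2]]'
python3 -m pendant '[[[0,0,0],[-1,0,2],0.2],[[0,0,0],[-1,0,4],0.2],[[0,0,0],[-1,0,4],0.2]]'
python3 -m pendant '[[[0,0,0],[0,0,1],0.2],[[0,0,0],[-1,0,3],0.2],[[0,0,0],[-1,0,3],0.2]]'
```

```text
time: 23.05
tcp_pos: [0.6277, 0.1165, -0.0101]
tool_rot: [-0.108, 0.986, -0.013, -0.129]
contact_force: [-0.2, 0.0, -0.4]
width: 0.601
time: 23.42
tcp_pos: [0.6274, 0.1161, -0.0145]
tool_rot: [-0.108, 0.986, -0.013, -0.129]
contact_force: [-1.1, 0.7, 0.3]
width: 0.604
time: 23.8
tcp_pos: [0.6274, 0.1162, -0.0181]
tool_rot: [-0.108, 0.986, -0.013, -0.129]
contact_force: [-0.1, -0.2, -0.0]
width: 0.601
```

```bash
python3 -m pendant '[[[0,0,0],[0,0,0],-1],[[0,0,0],[0,0,0],-1],[[0,0,0],[0,0,0],-1],[[0,0,0],[0,0,0],-1],[[0,0,0],[0,0,0],-1]]' 25
python3 - <<'E'
from go import *
t=tool(192.5,15);print((1000*t.inv().apply([0,0,.25])).round())
E
```

```text
time: 24.42
tcp_pos: [0.6275, 0.1163, -0.0178]
tool_rot: [-0.108, 0.986, -0.013, -0.129]
contact_force: [-0.3, -0.1, 0.2]
width: 0.41
[  65.    0. -241.]
```

Gripped at 36 mm. Lift vertically, then travel while straightening the tool.

```bash
python3 -m pendant '[[[0,0,0],[3,0,-10],-1],[[0,0,0],[13,0,-48],-1],[[0,0,0],[27,0,-100],-1],[[0,0,0],[41,0,-155],-1],[[0,0,0],[56,0,-209],-1],[[0,0,0],[70,0,-260],-1],[[0,0,0],[75,0,-280],-1],[[0,0,0],[75,0,-280],-1]]'
python3 - <<'E'
from go import *
print(rel(cur(),[.4095,.356,.27],209.5),S.sense()["width"]*88)
E
```

```text
time: 25.42
tcp_pos: [0.6277, 0.1164, 0.2744]
tool_rot: [-0.108, 0.986, -0.013, -0.127]
contact_force: [0.0, -0.5, -1.7]
width: 0.411
([2.3, -14.6, -16.9], [154.0, 281.0, 46.0]) 36.127300377912995
```

```bash
python3 -m pendant '[[[0.4,-2.4,-2.8],[26,47,8],-1],[[0.8,-4.9,-5.6],[51,94,15],-1],[[1.2,-7.3,-8.4],[77,140,23],-1],[[1.5,-9.7,-11.3],[103,187,31],-1],[[1.9,-12.2,-14],[128,234,38],-1],[[2.3,-14.6,-16.9],[154,281,46],-1],[[2.3,-14.6,-16.9],[154,281,46],-1],[[2.3,-14.6,-16.9],[154,281,46],-1]]'
python3 - <<'E'
from go import *
print(rel(cur(),[.4095,.356,.11],209.5),S.sense()["width"]*88)
a=S.get_image("side")
cv2.imwrite("pics/s8.png",cv2.resize(a[40:220,180:360],None,fx=3,fy=3))
E
```

```text
time: 26.42
tcp_pos: [0.4097, 0.3543, 0.2667]
tool_rot: [-0.255, 0.967, -0.001, -0.002]
contact_force: [0.9, -1.5, -0.4]
width: 0.405
([-0.0, -0.3, 0.0], [-1.0, 2.0, 157.0]) 35.619681687423544
```

View pics/s8.png

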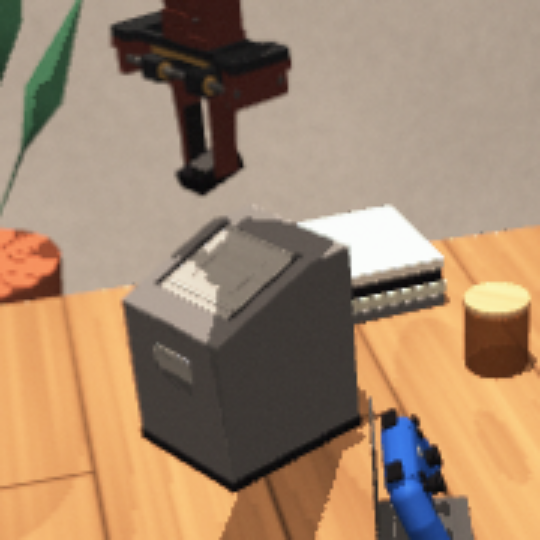

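The pack hangs between the fingers over the flap, its rear end tilted up as expected. Pressing in.

```bash
python3 -m pendant '[[[0,0,0],[-1,2,45],-1],[[0,0,0],[-1,2,80],-1],[[0,0,0],[-1,2,110],-1],[[0,0,0],[-1,2,135],-1],[[0,0,0],[-1,2,150],-1],[[0,0,0],[-1,2,157],-1],[[0,0,0],[-1,2,157],-1]]'
python3 -m pendant '[[[0,0,0],[0,0,0],0.3],[[0,0,0],[0,0,0],0.3],[[0,0,0],[0,0,0],0.3],[[0,0,0],[0,0,0],0.3],[[0,0,0],[0,0,0],0.3],[[0,0,0],[0,0,-30],0.3],[[0,0,0],[0,0,-70],0.3],[[0,0,0],[0,0,-125],0.3],[[0,0,0],[0,0,-180],0.3],[[0,0,0],[0,0,-180],0.3],[[0,0,0],[0,0,-180],0.3],[[0,0,0],[0,0,-180],0.3]]'
python3 - <<'E'
from fit import *
a=S.get_image("side");b=S.get_image("top")
cv2.imwrite("pics/s9.png",np.hstack([cv2.resize(a[90:300,200:400],(400,420)),cv2.resize(a[200:400,240:430],(380,400))[:400].copy() if 0 else cv2.resize(a[190:400,240:440],(400,420))]))
for n in("pack","cup","ball","bowl","block","cell"):
  for c in("side","top"): print(n,c,[(round(d["conf"],2),np.round(d["rect"]).tolist()) for d in S.spot_in(n,c)])
E
```

```text
time: 27.35
tcp_pos: [0.4088, 0.3566, 0.1102]
tool_rot: [-0.255, 0.967, -0.001, -0.002]
contact_force: [-1.9, -1.4, -0.9]
width: 0.404
time: 28.85
tcp_pos: [0.4093, 0.3567, 0.2892]
tool_rot: [-0.255, 0.967, -0.001, -0.003]
contact_force: [0.8, 0.2, 0.5]
width: 0.645
pack side []
pack top []
cup side [(0.81, [279.0, 309.0, 35.0, 53.0])]
cup top [(0.78, [422.0, 236.0, 37.0, 27.0])]
ball side [(0.7, [329.0, 370.0, 36.0, 30.0])]
ball top [(0.77, [475.0, 218.0, 24.0, 26.0])]
bowl side [(0.62, [319.0, 237.0, 67.0, 55.0])]
bowl top [(0.93, [341.0, 159.0, 58.0, 63.0])]
block side [(0.65, [259.0, 270.0, 18.0, 17.0]), (0.45, [306.0, 177.0, 31.0, 50.0])]
block top [(0.53, [347.0, 255.0, 14.0, 10.0])]
cell side [(0.88, [357.0, 332.0, 14.0, 30.0])]
cell top [(0.77, [440.0, 206.0, 20.0, 10.0])]
```

View pics/s9.png

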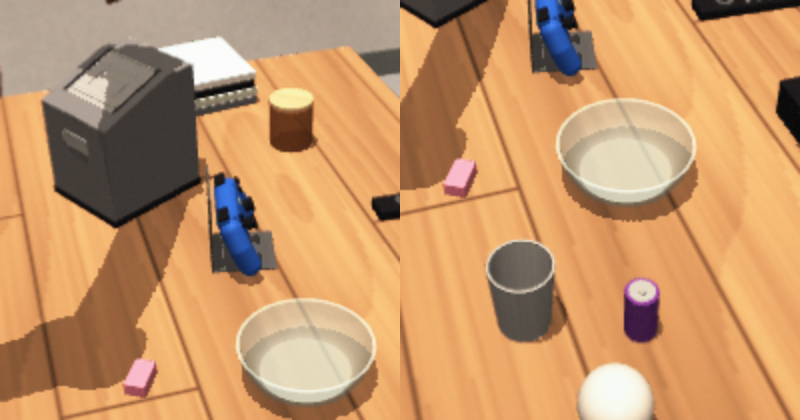

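All three batteries have gone from the console, the flap is shut, and the bowl, cup and ball are at their places. The gripper is clear of everything, so I hand in.

```bash
python3 -c "
from station import *
print(sign_off())"
```

```text
the job is handed in; nothing more can be done
None
```

I pressed the round cell, the block battery and the pack through the flap one after another, and handed the job in at about 29 s of the 70 s. No verdict was reported.

- **Final checks:** the last pictures show all three batteries gone from the console and the flap closed. The networks now find only the purple and pink look-alikes, plus one false block hit (0.45) on the controller. The bowl, cup and ball are upright, within a few pixels of where they started. The gripper is clear of everything. I could not see inside the box or read the flap angle, so "inside" and "shut" are judged from those pictures only.
- **One failed grasp:** my first try at the block, and its repeat, closed on air above it. The real fingertips sit about 20–25 mm higher than the reported TCP. I found this by comparing fingertip pixels with projections, and allowed for it afterwards.
- **Grasp widths:** 33 mm for the cell, 26.5 mm for the block and 36 mm for the pack. These agree with the given sizes to within about 1 mm.

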